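# Release and hold open a bearing guard gate

## Task

On the bearing guard, turn the selector to the stop marked with a bar. Then squeeze the two tabs of the catch on the fixed housing fully together; it stays released. Only after that squeeze the catch on the gate fully, swing the gate toward you past its detent, and finish while holding the gate wide open, at about a right angle, leaving the bearing and the pliers where they lie.

Things in the scene. Friction and masses are not known exactly. Their poses are not given: they have to be found in the camera images.
- guard: Grey guard on 70 mm legs, fixed. Origin under the gap between gate and housing, 70 mm above the bench; z up, -x is the front (the gate opens to -x), +y runs along the housing, -y along the gate. Housing: x -30 to 32, y 4 to 180 mm, top 145 mm above the bench. Behind the gate a pen 165 wide, 70 mm deep, bar walls 137 mm above the bench; the 10 mm base plate reaches 85 mm in front of the closed gate.
- selector_grip (a point): Centre of the selector's grip, on its upright axis (guard x 0, y 130), 167 mm above the bench; point +x points along the grip to its bright metal pointer, z up. The grip is a black bar 42 mm long, 12 thick, 26 mm high, top 179 mm above the bench, on a disc 40 mm across. On the housing top, on its side away from the gate (+y), four stops are marked: three small round pips and one bar 14 mm long.
- selector (a joint): Selector angle in rad, growing clockwise seen from above. The stops are spring detents at 0, 0.6, 1.2 and 1.8 rad; 0 is the frontmost pip, 1.2 is the stop marked with the bar, where the pointer faces the bar. Starts at 0 or 0.6. About 0.1 N m to turn. At every stop but the bar's it blocks the housing catch.
- latch_catch_pinch (a point): Squeeze point of the housing catch: 20 mm above the housing top, midway between its two tabs when squeezed; axes as the guard's. The upright steel tabs are 18 wide (x), 6 thick (y), top 181 mm above the bench. The fixed tab's outer face is 11 mm from here to +y, the sliding tab's 25 mm to -y at home, 11 squeezed: 36 mm over both at rest, 22 squeezed. Squeeze along y.
- latch_catch (a joint): Travel of the housing catch's sliding tab in m: 0 home (bolt in the gate), 0.014 fully squeezed (bolt withdrawn). About 3 to 5 N to slide; it stays where it is left.
- gate_catch_pinch (a point): Squeeze point of the gate catch, moving with the gate: 20 mm above its top rail (145 mm above the bench), 105 mm from the hinge line; point +y points along the gate from hinge to free end, z up. Tabs as on the housing catch: fixed one's outer face 11 mm to -y (hinge side), sliding one's 25 mm to +y at home, 11 squeezed. They also serve as the gate's handle.
- gate_catch (a joint): Travel of the gate catch in m: 0 home (bolt in the housing), 0.014 fully squeezed (bolt withdrawn). A spring (3 N at home, 7 N squeezed) drives it back when let go, so keep it squeezed until the gate has swung at least 0.3 rad.
- gate_hinge (a point): Point on the gate's upright hinge line, 165 mm above the bench, at guard x 0, y -165. Axes as the guard's.
- gate (a joint): Gate angle in rad: 0 closed, growing as its free end swings toward the guard's front (counterclockwise from above), end stop 1.75. Both catches lock it at 0. A spring pulls it shut (0.06 to 0.15 N m). A detent between 0.7 and 1.1 rad takes up to about 0.5 N m; let go beyond it, the gate falls back to about 1.0 rad, which is not wide. Gate 161 mm long, 20 thick.
- bearing: Ball bearing, 47 mm across, 14 mm thick, lying loose in the pen on the base plate. Origin at the centre of its underside.
- pliers: Red-handled pliers, 182 mm long, 14 mm high, lying in front of the guard; leave alone.

How it is judged:
On the way, in this order (a step that is already met when the one before it is completed fails the run):
1. the selector stands at the bar mark (value of joint selector between 1.05 and 1.35 rad), for 0.2 s.
2. the housing catch is squeezed, its bolt withdrawn (value of joint latch_catch above 0.011 m), for 0.2 s.
3. the gate catch is squeezed (value of joint gate_catch above 0.011 m), for 0.1 s.
4. the gate is past its detent (value of joint gate above 1.2 rad), for 0.1 s.
At the end, for the whole second after the job is handed in: The fingers hold the gate (over 0.5 N) at more than 1.3 rad (75 degrees), with the housing catch still withdrawn (over 9.5 mm) and the selector within 0.15 rad of the bar-marked stop (all of step 1 and value of joint gate above 1.3 rad and contact force between the fingers and gate above 0.5 N and value of joint latch_catch above 0.0095 m); the arm keeps its last pose, push and grip.
It fails at once if the gate catch is squeezed while the housing catch is still home (value of joint gate_catch above 0.008 m and value of joint latch_catch below 0.008 m and value of joint gate below 0.1 rad).
It fails at once if the bearing is disturbed (distance of bearing from where it was at the start of the episode above 0.03 m).
It fails at once if the pliers are disturbed (distance of pliers from where it was at the start of the episode above 0.03 m).
It also fails if it takes over 58 s, if anything falls off the work surface, if the arm or the gripper's body presses on something with over 40 N, if the wrist force passes 120 N, or if a joint passes its speed limit or range.

## Robot

A 7-joint arm with a two-finger parallel gripper is mounted at the origin on a cart in front of the work surface, level with it; the furniture and walls round the work are solid. World frame = base frame: x ahead of the robot, y to its left, z up, the work surface at z = 0. Lengths are in m, angles in rad, forces in N, time in s.
With the tool pointing down it reaches from about 0.4 to 0.875 m from the base axis. Payload 19.3 kg.
Tool frame: the origin (TCP) lies at the very end of the fingers, on their centre line; the grasp point (between the pads) lies 19 mm behind it; z points along the fingers, y is the line along which they close (so a half turn about z gives the same grasp; the last joint's range is limited). The gripper opens to 85 mm and grips with 20 to 120 N. Pads are 22 mm wide; open, the fingers measure 114 mm over their backs; the gripper's body (76 mm by 85 mm) begins 54 mm behind the grasp point. The pads swing forward as they close: fully open they stand 13 mm farther back than shut.
Start: joints at [1.087, 0.521, -0.036, 1.599, 0.021, 1.021, -0.113], TCP at [0.251, -0.572, 0.231] pointing down, gripper open.
Joint ranges: [-2.91, 2.91], [-0.3, 2.13], [-1.5, 1.42], [0.17, 2.43], [-1.26, 4.41], [0.16, 1.93], [-2.52, 2.52]. Speed limits (rad/s): [1.89, 1.89, 2.39, 2.39, 3.01, 3.01, 3.01].

## Interface

Orientations are given as [roll, pitch, yaw] about the fixed x, y, z axes, in that order (R = Rz(yaw) Ry(pitch) Rx(roll)).
In Python, from workcell import monitor, optics, job_done gives the robot as it stands.
- The arm moves only by the shell command python3 -m handwheel 'ROWS' [FORCE]. ROWS is JSON, a list of rows, each an object of numbers: "dx", "dy", "dz": the shift along the tool's x, y, z in cm; "wx", "wy", "wz": the turn, a rotation vector about the tool's x, y, z in rad; "claw": the opening in per cent of the stroke, from 0 (shut) to 100 (fully open). A call has 1 to 8 rows; each row shifts and turns the commanded pose from where the row before left it, along the tool's axes as they then stand; what a row does not reach is not made up. A row lasts 1/8 s, in which the tool goes at most 62.5 mm and 10.7 degrees, less where a joint would pass 70% of its speed; a pose out of reach is approached as far as the arm can. A call with a gripper value outside its range is refused whole. The fingers move at their own pace and stop on an object; FORCE is the grip in N (left out, the last holds). Time passes only in rows, so rows that do not move let the fingers close. It gives the time, the measured TCP pose, the force, the opening and the grip force at its end, in the units of the state.
- monitor.observe(): the state, without advancing time (a new reading comes with each control period).
- optics.grab_frame(name): name is "scene" or "top"; returns a dict with "frame" (400x640x3 uint8, blue, green, red), "fovy" (degrees; the focal length in pixels is half the picture's height over the tangent of half this angle, whatever the lens; pixels are square), "cx", "cy" (the principal point, pixels), "R" (3x3) and "t" (3): a world point X has camera coordinates R X + t. Camera axes: x right, y down, z forward; pixel columns grow to the right and rows downward; lengths in m; the calibration is good to about 2 mm. A picture is of the moment at which its call begins. There is no depth.
- job_done(): hands the job in; it is judged then, once.
Trained networks look in the newest picture that a camera, given by its name, has taken for a name from the list of things; names that differ only in an ending like _2 or _b are one class to them, and where a whole thing is asked for, a point or a joint stands for the part that bears it (a point fixed in the world has none). Each returns a list of dicts, best first, with "p" (0 to 1); they miss things now and then, are a little off and sometimes report something else, mostly with a low value. They report only what shows in the picture. A call takes as long as a camera call.
- optics.masks_of(name, camera): "region" (400x640 bool, what is visible of it) and "rect" ([left, top, width, height] in pixels, round what is visible of it).
The state is a dict: "clock": time; "qpos": joint angles; "qd": joint speeds; "joint_efforts": joint torques, N m; "position": TCP position; "tool_rot": TCP orientation; "force": force on the tool from outside, world axes, zero at the start; "moment": the same for the moment, N m; "grip_width": finger opening in m; "finger_force": force on a finger pad.
Only numpy, scipy, OpenCV 4.12 (cv2) and the standard library are available. Lean on these libraries where they do the work, as an engineer would, in place of code of your own. Each camera call takes 0.05 s, during which the arm holds its last target. There are 200 camera calls.

## Working session

There is one attempt and no reset: what is moved stays moved. The work goes in short steps, Python scripts to look and compute and a shell command to move; the robot and the scene stay as the last step left them, time stands still between calls to the robot, and variables do not carry over. Pictures are saved under pics/ and viewed, at most 10 in all, crops included, and the job is handed in when it is done.

```bash
mkdir -p pics; ls; python3 - <<'E'
from workcell import monitor, optics
import cv2,numpy as np
s=monitor.observe(); print({k:np.round(v,3).tolist() for k,v in s.items()})
for c in("scene","top"):
    f=optics.grab_frame(c); cv2.imwrite(f"pics/{c}0.png",f["frame"])
    print(c,f["fovy"],f["cx"],f["cy"],np.round(f["R"],4).tolist(),np.round(f["t"],4).tolist())
    for n in("guard","selector_grip","latch_catch","gate_catch","latch_catch_pinch","gate_catch_pinch","gate","bearing","pliers"):
        try:
            for m in optics.masks_of(n,c)[:2]:
                ys,xs=np.nonzero(m["region"]); print(n,round(m["p"],2),m["rect"],len(xs),xs.mean().round(1),ys.mean().round(1))
        except Exception as e: print(n,e)
E
```

```text
pics
{'clock': 0.0, 'qpos': [1.087, 0.522, -0.036, 1.6, 0.021, 1.021, -0.113], 'qd': [0.001, 0.001, 0.001, -0.0, -0.0, -0.001, -0.0], 'joint_efforts': [-0.001, -92.712, 1.979, -36.994, 0.018, 0.008, -0.0], 'position': [0.251, -0.572, 0.231], 'tool_rot': [-3.14, 0.0, 0.414], 'force': [-0.396, 0.673, 0.885], 'moment': [-0.01, -0.013, -0.007], 'finger_force': 0.0, 'grip_width': 0.085}
scene 45.50057749162404 319.08001252964084 199.34418089654494 [[0.4989, -0.8665, -0.0141], [-0.4843, -0.2652, -0.8337], [0.7187, 0.4228, -0.552]] [-0.3726, 0.3166, 0.6612]
guard 0.83 [296.4, 136.4, 179.2, 151.1] 11589 387.3 203.0
selector_grip 0.6 [311.3, 140.3, 22.4, 22.5] 361 320.4 150.0
selector_grip 0.57 [292.0, 139.1, 183.6, 150.3] 11147 386.6 202.6
latch_catch 0.65 [351.4, 151.3, 22.4, 36.6] 130 357.5 163.2
latch_catch 0.32 [412.6, 198.2, 26.1, 15.3] 153 423.5 205.9
gate_catch 0.71 [371.0, 165.7, 29.6, 16.1] 119 391.2 173.7
latch_catch_pinch 0.91 [294.7, 142.7, 183.7, 145.0] 10978 386.9 203.3
gate_catch_pinch 0.92 [370.1, 163.9, 85.2, 67.6] 1988 412.2 196.5
gate 0.76 [368.9, 164.8, 88.7, 66.0] 2072 412.4 196.4
bearing 0.17 [294.4, 140.2, 184.4, 148.4] 11201 386.8 203.0
pliers 0.95 [319.2, 296.1, 78.8, 31.1] 822 366.5 313.2
top 47.26387172754102 324.08608989032575 195.09089828777192 [[0.0086, -0.9999, -0.0123], [-0.9959, -0.0074, -0.0902], [0.0901, 0.013, -0.9958]] [-0.1158, 0.5551, 0.9272]
guard 0.88 [273.9, 118.6, 201.9, 99.6] 11931 387.7 164.1
selector_grip 0.59 [291.1, 136.6, 19.6, 22.1] 402 301.5 147.8
selector_grip 0.43 [270.7, 119.8, 206.5, 97.1] 12536 388.4 163.4
gate_catch 0.4 [372.2, 152.4, 27.9, 11.2] 109 394.1 158.0
latch_catch_pinch 0.92 [273.0, 117.4, 203.9, 98.4] 11992 387.5 164.0
latch_catch_pinch 0.52 [411.0, 140.1, 20.8, 16.9] 309 420.1 146.9
gate_catch_pinch 0.98 [372.8, 153.5, 93.9, 22.8] 1278 416.1 162.8
bearing 0.76 [410.2, 137.0, 23.5, 20.4] 343 419.9 146.6
pliers 0.87 [354.6, 254.8, 85.2, 30.9] 856 401.1 270.6
```

```bash
python3 - <<'E'
import cv2,numpy as np
a=cv2.imread("pics/top0.png")[105:290,260:490]; b=cv2.imread("pics/scene0.png")[125:335,285:485]
a=cv2.resize(a,None,fx=2.6*1.28,fy=2.6*1.28,interpolation=2)[:600,:798]; cv2.imwrite("pics/a.png",a)
b=cv2.resize(b,None,fx=2.8,fy=2.8,interpolation=2); cv2.imwrite("pics/b.png",b); print(a.shape,b.shape)
E
```

```text
(600, 765, 3) (588, 560, 3)
```

View pics/a.png

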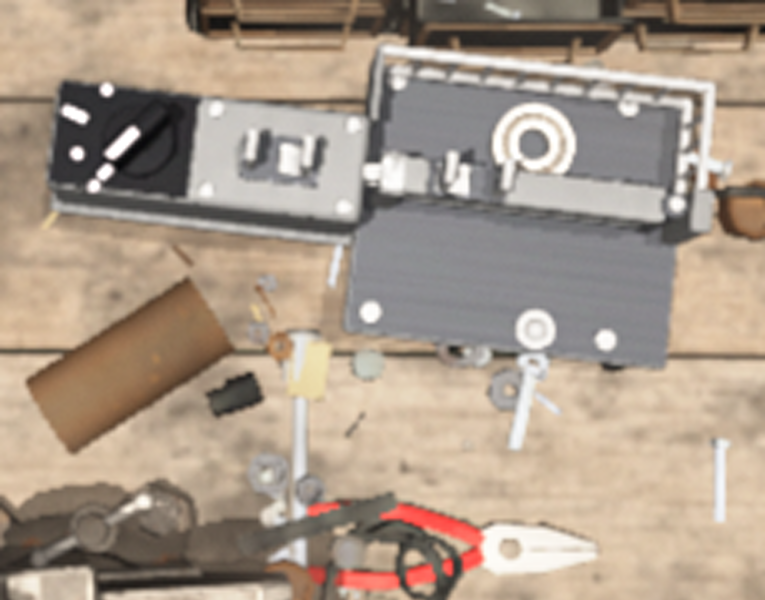

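View pics/b.png

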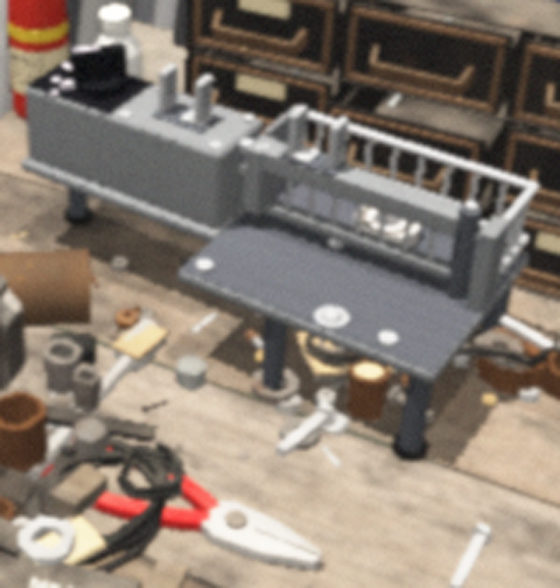

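The top view has the guard with its housing on the left, around px 273–370, and its gate on the right. The selector grip is at about (301,148) with its pointer toward the frontmost pip. The bar mark is at about (282,139), the bearing is in the pen and the pliers are well in front. Next I'll fit the guard pose.

```bash
cat > h.py <<'E'
import numpy as np
cams={"scene":(45.50057749162404,319.08,199.344,[[0.4989,-0.8665,-0.0141],[-0.4843,-0.2652,-0.8337],[0.7187,0.4228,-0.552]],[-0.3726,0.3166,0.6612]),
"top":(47.26387172754102,324.086,195.09,[[0.0086,-0.9999,-0.0123],[-0.9959,-0.0074,-0.0902],[0.0901,0.013,-0.9958]],[-0.1158,0.5551,0.9272])}
def proj(X,c):
    f,cx,cy,R,t=cams[c]; F=200/np.tan(np.radians(f/2)); q=np.array(R)@X+np.array(t); return np.array([cx+F*q[0]/q[2],cy+F*q[1]/q[2]])
def back(uv,z,c):
    f,cx,cy,R,t=cams[c]; F=200/np.tan(np.radians(f/2)); R=np.array(R); C=-R.T@np.array(t)
    d=R.T@np.array([(uv[0]-cx)/F,(uv[1]-cy)/F,1]); return C+d*(z-C[2])/d[2]
def g2w(p,x,y,z): # guard coords with z above bench
    c,s=np.cos(p[2]),np.sin(p[2]); return np.array([p[0]+c*x-s*y,p[1]+s*x+c*y,z])
E
python3 - <<'E'
from h import *
from scipy.optimize import least_squares
T=lambda u,v:("top",(260+u/3.326,105+v/3.243)); S=lambda u,v:("scene",(285+u/2.8,125+v/2.8))
T=lambda u,v:("top",(260+u/3.328,105+v/3.328))
obs=[(T(62,82),.032,.180,.145),(T(50,195),-.030,.180,.145),(T(358,217),-.030,.004,.145),(S(28,92),-.030,.180,.145),
(T(257,132),0,"f",.181),(T(309,138),0,"s",.181),(S(168,68),0,"f",.181),(S(206,76),0,"s",.181),
(T(453,155),0,-.038,.181),(T(509,165),0,-.068,.181),(S(299,109),0,-.038,.181),(S(339,121),0,-.068,.181)]
def r(p):
    o=[]
    for (c,uv),x,y,z in obs:
        y=p[3]+.008 if y=="f" else p[3]-.022 if y=="s" else y
        o+=list(proj(g2w(p,x,y,z),c)-uv)
    return np.array(o)
p0=np.array([.6,-.1,0,.05]); s=least_squares(r,p0,loss="soft_l1"); p=s.x
print(np.round(p,4)); print(np.round(r(p).reshape(-1,2),1).tolist())
ax=g2w(p,0,.13,.145)
for n,uv in dict(p0=(94,186),p1=(77,153),bar=(75,114),p3=(107,89),tipA=(105,172),tipB=(122,142)).items():
    z=.145 if n[0]!="t" else .179
    d=back(T(*uv)[1],z,"top")-ax; print(n,np.round(d[:2]*1000,1),np.arctan2(d[1],d[0])-p[2])
for n,y in dict(sel=.13,latch=p[3],gate=-.06,hinge=-.165).items(): print(n,np.round(g2w(p,0,y,.165),4))
for n,uv in dict(bearing=(420,146.7)).items(): print(n,back(uv,.085,"top"))
E
```

```text
[ 0.6202 -0.2013 -0.0798  0.0597]
[[-2.0, -0.5], [-1.7, -1.3], [1.7, 0.3], [-2.5, -2.0], [-1.0, 2.9], [0.4, 2.6], [0.5, -0.8], [-0.1, 0.2], [0.3, 1.1], [0.6, -0.4], [1.2, -1.4], [1.3, -1.4]]
p0 [-23.1  24.9] 2.3974759356292887
p1 [-4.8 34.6] 1.7873812575622903
bar [17.1 36.1] 1.2090215937938023
p3 [31.2 18.6] 0.6171384730384154
tipA [-21.2  16.1] 2.5729108336834616
tipB [-5.1  7.3] 2.2602224477745967
sel [ 0.6306 -0.0717  0.165 ]
latch [ 0.625  -0.1418  0.165 ]
gate [ 0.6154 -0.2611  0.165 ]
hinge [ 0.6071 -0.3658  0.165 ]
bearing [ 0.64728399 -0.29956978  0.085     ]
```

```bash
cat > go.py <<'E'
import sys,numpy as np
from workcell import monitor
from scipy.spatial.transform import Rotation as Ro
s=monitor.observe(); R=Ro.from_euler("xyz",s["tool_rot"])
x,y,z,yaw=map(float,sys.argv[1:5]); T=Ro.from_euler("xyz",[np.pi,0,yaw])
d=R.inv().apply(np.array([x,y,z])-s["position"])*100
print("clock",round(s["clock"],2),"pos",np.round(s["position"],4),"rot",np.round(s["tool_rot"],3),"F",np.round(s["force"],1),"w",round(s["grip_width"],4),"ff",round(s["finger_force"],1),"q",np.round(s["qpos"],2))
print("d cm",np.round(d,2),"then w",np.round((R.inv()*T).as_rotvec(),3))
E
python3 -m handwheel '[{"dz":-1,"dx":4.5,"dy":-2.5,"claw":55},{"dz":-1,"dx":4.5,"dy":-2.5},{"dz":-1,"dx":4.5,"dy":-2.5},{"dx":4.5,"dy":-2.5},{"dx":4.5,"dy":-2.5},{"dx":4.5,"dy":-2.5},{"dx":4.5,"dy":-2.5},{"dx":4.5,"dy":-2.5}]' 20
python3 go.py .6306 -.0717 .23 2.32
```

```text
clock 1.0 pos [ 0.2513 -0.5723  0.2313] rot [ 3.142 -0.     0.414] F [0.4 0.  0.4] w 0.0857 ff 0.0 q [ 1.09  0.52 -0.04  1.6   0.02  1.02 -0.11]
d cm [ 54.85 -30.58   0.13] then w [ 0.     0.    -1.906]schema error: expected keys dx, dy, dz, wx, wy, wz, claw
```

```bash
python3 -m handwheel '[{"dx":4.5,"dy":-2.5,"dz":-1,"wx":0,"wy":0,"wz":0,"claw":55},{"dx":4.5,"dy":-2.5,"dz":-1,"wx":0,"wy":0,"wz":0,"claw":55},{"dx":4.5,"dy":-2.5,"dz":-1,"wx":0,"wy":0,"wz":0,"claw":55},{"dx":4.5,"dy":-2.5,"dz":0,"wx":0,"wy":0,"wz":0,"claw":55},{"dx":4.5,"dy":-2.5,"dz":0,"wx":0,"wy":0,"wz":0,"claw":55},{"dx":4.5,"dy":-2.5,"dz":0,"wx":0,"wy":0,"wz":0,"claw":55},{"dx":4.5,"dy":-2.5,"dz":0,"wx":0,"wy":0,"wz":0,"claw":55},{"dx":4.5,"dy":-2.5,"dz":0,"wx":0,"wy":0,"wz":0,"claw":55}]' 20
python3 go.py .6306 -.0717 .23 2.32
```

```text
clock: 2.0
position: [0.5014, -0.243, 0.2615]
tool_rot: [3.141, -0.0, 0.414]
force: [0.3, -0.8, 0.4]
grip_width: 0.0467
finger_force: 0.0
clock 2.0 pos [ 0.5014 -0.243   0.2615] rot [ 3.141 -0.     0.414] F [ 0.3 -0.8  0.4] w 0.0467 ff 0.0 q [ 0.46  0.38 -0.16  1.74  0.07  1.02 -0.88]
d cm [ 18.72 -10.5    3.15] then w [ 0.     0.    -1.906]
```

Stay at this height, translate, then rotate.

```bash
python3 -m handwheel '[{"dx":4.7,"dy":-2.6,"dz":0,"wx":0,"wy":0,"wz":0,"claw":55},{"dx":4.7,"dy":-2.6,"dz":0,"wx":0,"wy":0,"wz":0,"claw":55},{"dx":4.7,"dy":-2.6,"dz":0,"wx":0,"wy":0,"wz":0,"claw":55},{"dx":4.6,"dy":-2.6,"dz":0,"wx":0,"wy":0,"wz":0,"claw":55},{"dx":0,"dy":0,"dz":0,"wx":0,"wy":0,"wz":-0.17,"claw":55},{"dx":0,"dy":0,"dz":0,"wx":0,"wy":0,"wz":-0.17,"claw":55},{"dx":0,"dy":0,"dz":0,"wx":0,"wy":0,"wz":-0.17,"claw":55},{"dx":0,"dy":0,"dz":0,"wx":0,"wy":0,"wz":-0.17,"claw":55}]'
python3 -m handwheel '[{"dx":0,"dy":0,"dz":0,"wx":0,"wy":0,"wz":-0.17,"claw":55},{"dx":0,"dy":0,"dz":0,"wx":0,"wy":0,"wz":-0.17,"claw":55},{"dx":0,"dy":0,"dz":0,"wx":0,"wy":0,"wz":-0.17,"claw":55},{"dx":0,"dy":0,"dz":0,"wx":0,"wy":0,"wz":-0.17,"claw":55},{"dx":0,"dy":0,"dz":0,"wx":0,"wy":0,"wz":-0.17,"claw":55},{"dx":0,"dy":0,"dz":0,"wx":0,"wy":0,"wz":-0.17,"claw":55},{"dx":0,"dy":0,"dz":0,"wx":0,"wy":0,"wz":-0.17,"claw":55},{"dx":0,"dy":0,"dz":0,"wx":0,"wy":0,"wz":0,"claw":55}]' >/dev/null
python3 go.py .6306 -.0717 .19 2.32
python3 - <<'E'
from workcell import optics
import cv2
f=optics.grab_frame("scene")["frame"]
cv2.imwrite("pics/c.png",cv2.resize(f[60:260,250:480],None,fx=2.6,fy=2.6,interpolation=2))
E
```

```text
clock: 3.0
position: [0.6299, -0.074, 0.2613]
tool_rot: [-3.142, 0.0, 1.099]
force: [-0.4, 0.2, 0.4]
grip_width: 0.047
finger_force: 0.0
clock 4.0 pos [ 0.6299 -0.0742  0.2612] rot [ 3.142 -0.     2.283] F [-0.2 -0.  -0.6] w 0.0469 ff 0.0 q [ 0.43  0.57 -0.62  1.52  0.35  1.17  0.45]
d cm [0.14 0.22 7.12] then w [ 0.    -0.    -0.037]
```

View pics/c.png

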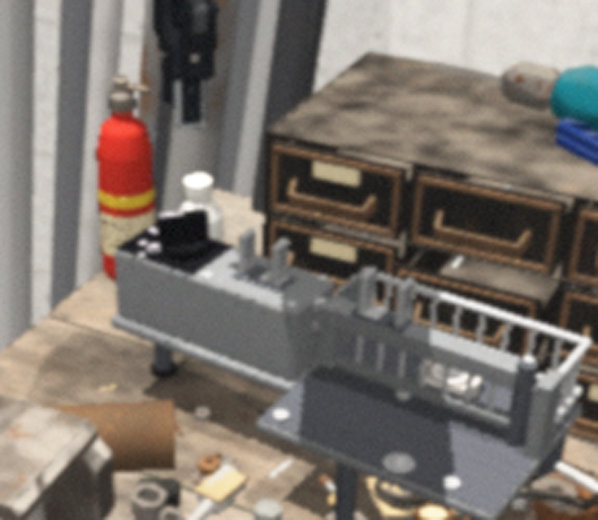

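The fingers hang above the black grip: tips at about (323,108), grip at about (321,150). I'll check this against the projection before descending.

```bash
python3 - <<'E'
from h import *
for X in([.6299,-.0742,.2612],[.6306,-.0717,.167]):
    for c in cams: print(c,proj(np.array(X),c).round(1))
E
python3 -m handwheel '[{"dx":0.1,"dy":0.2,"dz":3,"wx":0,"wy":0,"wz":-0.037,"claw":55},{"dx":0,"dy":0,"dz":3,"wx":0,"wy":0,"wz":0,"claw":55},{"dx":0,"dy":0,"dz":1.5,"wx":0,"wy":0,"wz":0,"claw":55},{"dx":0,"dy":0,"dz":1.5,"wx":0,"wy":0,"wz":0,"claw":55},{"dx":0,"dy":0,"dz":0.8,"wx":0,"wy":0,"wz":0,"claw":55},{"dx":0,"dy":0,"dz":0,"wx":0,"wy":0,"wz":0,"claw":55}]'
```

```text
scene [320.2 104.5]
top [299.2 134.9]
scene [319.9 146.9]
top [301.3 146.2]
clock: 4.8
position: [0.6308, -0.0719, 0.1632]
tool_rot: [-3.141, -0.0, 2.32]
force: [-0.7, 0.1, -0.6]
grip_width: 0.0469
finger_force: 0.0
```

```bash
python3 -m handwheel '[{"dx":0,"dy":0,"dz":0.3,"wx":0,"wy":0,"wz":0,"claw":25},{"dx":0,"dy":0,"dz":0,"wx":0,"wy":0,"wz":0,"claw":5},{"dx":0,"dy":0,"dz":0,"wx":0,"wy":0,"wz":0,"claw":5},{"dx":0,"dy":0,"dz":0,"wx":0,"wy":0,"wz":0,"claw":5},{"dx":0,"dy":0,"dz":0,"wx":0,"wy":0,"wz":0,"claw":5}]' 30
```

```text
clock: 5.42
position: [0.6318, -0.0713, 0.1608]
tool_rot: [3.139, 0.001, 2.321]
force: [8.0, 2.7, -4.3]
grip_width: 0.0115
finger_force: 32.5
```

```bash
python3 -m handwheel '[{"dx":0,"dy":0,"dz":0,"wx":0,"wy":0,"wz":0.16,"claw":5},{"dx":0,"dy":0,"dz":0,"wx":0,"wy":0,"wz":0.16,"claw":5},{"dx":0,"dy":0,"dz":0,"wx":0,"wy":0,"wz":0.16,"claw":5},{"dx":0,"dy":0,"dz":0,"wx":0,"wy":0,"wz":0.16,"claw":5},{"dx":0,"dy":0,"dz":0,"wx":0,"wy":0,"wz":0.16,"claw":5},{"dx":0,"dy":0,"dz":0,"wx":0,"wy":0,"wz":0.16,"claw":5},{"dx":0,"dy":0,"dz":0,"wx":0,"wy":0,"wz":0.16,"claw":5},{"dx":0,"dy":0,"dz":0,"wx":0,"wy":0,"wz":0.08,"claw":5}]'
python3 -m handwheel '[{"dx":0,"dy":0,"dz":0,"wx":0,"wy":0,"wz":0,"claw":5},{"dx":0,"dy":0,"dz":0,"wx":0,"wy":0,"wz":0,"claw":5}]'
```

```text
clock: 6.42
position: [0.6318, -0.071, 0.1607]
tool_rot: [3.14, -0.002, 1.118]
force: [6.3, 2.6, -4.8]
grip_width: 0.0117
finger_force: 32.9
clock: 6.68
position: [0.6318, -0.0711, 0.1608]
tool_rot: [3.14, -0.002, 1.121]
force: [6.2, 2.7, -4.2]
grip_width: 0.0111
finger_force: 32.6
```

```bash
python3 -m handwheel '[{"dx":0,"dy":0,"dz":0,"wx":0,"wy":0,"wz":0,"claw":55},{"dx":0,"dy":0,"dz":0,"wx":0,"wy":0,"wz":0,"claw":55},{"dx":0,"dy":0,"dz":0,"wx":0,"wy":0,"wz":0,"claw":55},{"dx":0,"dy":0,"dz":-3,"wx":0,"wy":0,"wz":0,"claw":55},{"dx":0,"dy":0,"dz":-5,"wx":0,"wy":0,"wz":0,"claw":55},{"dx":0,"dy":0,"dz":0,"wx":0,"wy":0,"wz":0.17,"claw":55},{"dx":0,"dy":0,"dz":0,"wx":0,"wy":0,"wz":0.17,"claw":55},{"dx":0,"dy":0,"dz":0,"wx":0,"wy":0,"wz":0.17,"claw":55}]'
python3 -m handwheel '[{"dx":0,"dy":0,"dz":0,"wx":0,"wy":0,"wz":0.17,"claw":70},{"dx":0,"dy":0,"dz":0,"wx":0,"wy":0,"wz":0.17,"claw":70},{"dx":0,"dy":0,"dz":0,"wx":0,"wy":0,"wz":0.17,"claw":70},{"dx":0,"dy":0,"dz":0,"wx":0,"wy":0,"wz":0.17,"claw":70}]' >/dev/null
python3 - <<'E'
from workcell import optics
import cv2,numpy as np
f=optics.grab_frame("scene")["frame"]; g=optics.grab_frame("top")["frame"]
a=cv2.resize(f[80:200,280:430],None,fx=4,fy=4,interpolation=2);b=cv2.resize(g[80:200,260:310],None,fx=4,fy=4,interpolation=2)
cv2.imwrite("pics/d.png",np.hstack([a,b]))
E
python3 go.py .6247 -.1448 .22 -.08
```

```text
clock: 7.68
position: [0.6307, -0.072, 0.2405]
tool_rot: [3.142, -0.0, 0.605]
force: [-0.2, 0.8, -0.1]
grip_width: 0.0471
finger_force: 0.0
clock 8.28 pos [ 0.6307 -0.0718  0.2403] rot [ 3.141  0.    -0.072] F [ 0.1 -0.2 -0.5] w 0.0598 ff 0.0 q [ 0.04  0.53 -0.03  1.56  0.02  1.05 -1.64]
d cm [-0.08  7.33  2.03] then w [0.    0.    0.008]
```

View pics/d.png

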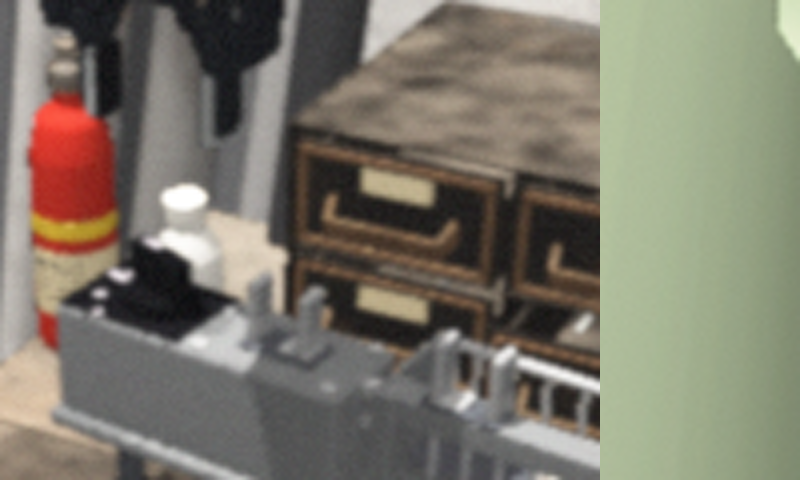

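The selector has turned: its pointer is near (317,141) in the scene image and the housing tabs are clear. Checking that pointer position against each stop.

```bash
python3 - <<'E'
from h import *
for a in(0,.6,1.2,1.8):
    th=2.4-a-.08; print(a,proj(np.array([.6306+.02*np.cos(th),-.0717+.02*np.sin(th),.179]),"scene").round(1))
E
python3 -m handwheel '[{"dx":0,"dy":3.7,"dz":0,"wx":0,"wy":0,"wz":0,"claw":70},{"dx":0,"dy":3.6,"dz":0,"wx":0,"wy":0,"wz":0.008,"claw":70},{"dx":0,"dy":0,"dz":2,"wx":0,"wy":0,"wz":0,"claw":70},{"dx":0,"dy":0,"dz":0,"wx":0,"wy":0,"wz":0,"claw":70}]'
python3 - <<'E'
from workcell import optics
import cv2,numpy as np
f=optics.grab_frame("scene")["frame"]
cv2.imwrite("pics/e.png",cv2.resize(f[90:200,290:430],None,fx=5,fy=5,interpolation=2))
E
```

```text
0 [310.4 142.8]
0.6 [310.9 140.3]
1.2 [314.5 138.2]
1.8 [319.9 137.4]
clock: 8.78
position: [0.625, -0.1447, 0.2192]
tool_rot: [-3.141, 0.002, -0.074]
force: [0.5, 0.4, -1.0]
grip_width: 0.0599
finger_force: 0.0
```

View pics/e.png

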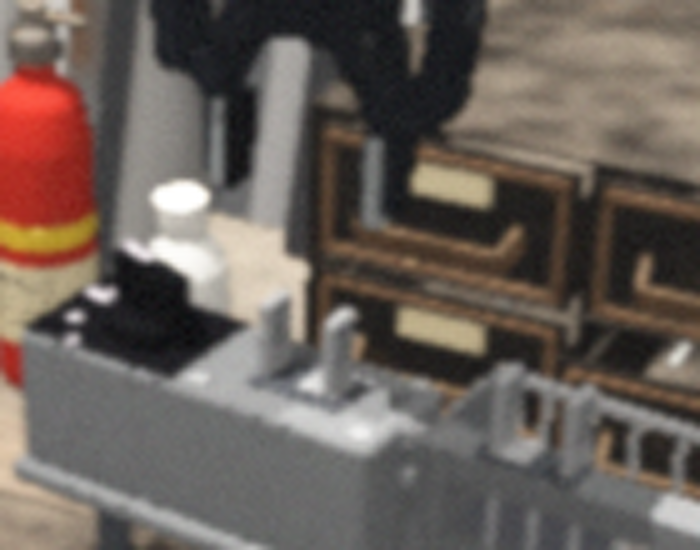

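Pads at x≈218 and 370 straddle the tabs at 272 and 340 as planned, so I'll descend and squeeze.

```bash
python3 -m handwheel '[{"dx":0,"dy":0,"dz":2,"wx":0,"wy":0,"wz":0.006,"claw":70},{"dx":0,"dy":0,"dz":2,"wx":0,"wy":0,"wz":0,"claw":70},{"dx":0,"dy":0,"dz":1.2,"wx":0,"wy":0,"wz":0,"claw":70},{"dx":0,"dy":0,"dz":0.9,"wx":0,"wy":0,"wz":0,"claw":70},{"dx":0,"dy":-0.3,"dz":0,"wx":0,"wy":0,"wz":0,"claw":65},{"dx":0,"dy":0,"dz":0,"wx":0,"wy":0,"wz":0,"claw":65}]' 20
python3 -m handwheel '[{"dx":0,"dy":0,"dz":0,"wx":0,"wy":0,"wz":0,"claw":35},{"dx":0,"dy":0,"dz":0,"wx":0,"wy":0,"wz":0,"claw":22},{"dx":0,"dy":0,"dz":0,"wx":0,"wy":0,"wz":0,"claw":22},{"dx":0,"dy":0,"dz":0,"wx":0,"wy":0,"wz":0,"claw":22},{"dx":0,"dy":0,"dz":0,"wx":0,"wy":0,"wz":0,"claw":22}]' 20
```

```text
clock: 9.57
position: [0.6263, -0.1414, 0.1599]
tool_rot: [-3.141, -0.001, -0.083]
force: [0.3, -0.7, -0.4]
grip_width: 0.0552
finger_force: 0.0
clock: 10.2
position: [0.6264, -0.1406, 0.1602]
tool_rot: [-3.14, -0.001, -0.083]
force: [-1.2, 4.9, 9.6]
grip_width: 0.0212
finger_force: 23.5
```

```bash
python3 -m handwheel '[{"dx":0,"dy":0,"dz":0,"wx":0,"wy":0,"wz":0,"claw":22},{"dx":0,"dy":0,"dz":0,"wx":0,"wy":0,"wz":0,"claw":22},{"dx":0,"dy":0,"dz":0,"wx":0,"wy":0,"wz":0,"claw":55},{"dx":0,"dy":0,"dz":0,"wx":0,"wy":0,"wz":0,"claw":55},{"dx":0,"dy":0,"dz":0,"wx":0,"wy":0,"wz":0,"claw":55},{"dx":0,"dy":0,"dz":-3,"wx":0,"wy":0,"wz":0,"claw":60},{"dx":0,"dy":0,"dz":-3,"wx":0,"wy":0,"wz":0,"claw":75},{"dx":0,"dy":0,"dz":0,"wx":0,"wy":0,"wz":0,"claw":75}]' 20
python3 go.py .6158 -.2605 .16 -.08
```

```text
clock: 11.2
position: [0.6269, -0.142, 0.2215]
tool_rot: [3.141, -0.003, -0.083]
force: [1.1, 0.3, -1.1]
grip_width: 0.0639
finger_force: 0.0
clock 11.2 pos [ 0.6269 -0.142   0.2215] rot [ 3.141e+00 -3.000e-03 -8.300e-02] F [ 1.1  0.3 -1.1] w 0.0639 ff 0.0 q [ 0.14  0.56 -0.02  1.56  0.01  1.02 -1.53]
d cm [-0.14 11.9   6.15] then w [ 0.    -0.003 -0.003]
```

```bash
python3 -m handwheel '[{"dx":0,"dy":4,"dz":0,"wx":0,"wy":0,"wz":0,"claw":75},{"dx":-0.1,"dy":4,"dz":0,"wx":0,"wy":0,"wz":0,"claw":75},{"dx":0,"dy":3.9,"dz":0,"wx":0,"wy":0,"wz":0,"claw":75},{"dx":0,"dy":0,"dz":0,"wx":0,"wy":0,"wz":0,"claw":75}]'
python3 - <<'E'
from workcell import optics
import cv2,numpy as np
f=optics.grab_frame("scene")["frame"]
cv2.imwrite("pics/f.png",cv2.resize(f[90:230,310:470],None,fx=4,fy=4,interpolation=2))
E
```

```text
clock: 11.7
position: [0.6137, -0.2638, 0.2183]
tool_rot: [3.14, 0.001, -0.088]
force: [-0.6, -0.0, -0.5]
grip_width: 0.0639
finger_force: 0.0
```

View pics/f.png

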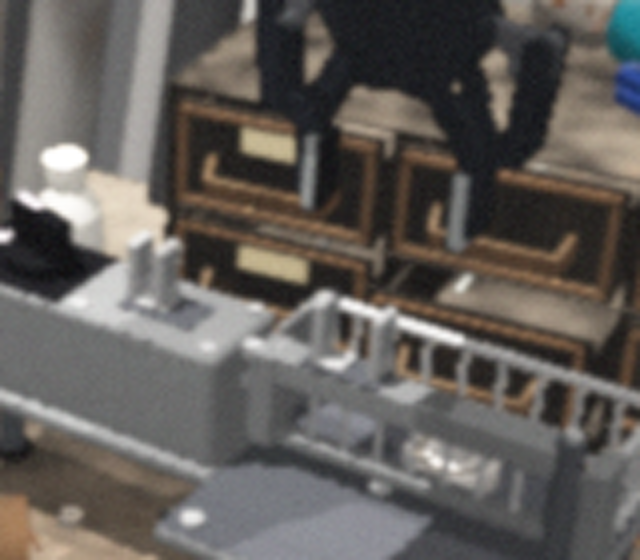

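The housing tabs are now close together at (140–165,265), so the catch stays released. The gripper sits about 3–4 mm too far to -y of the gate catch (tabs at 325 and 382). I'll correct that, descend and squeeze.

```bash
python3 -m handwheel '[{"dx":0.2,"dy":-0.35,"dz":2,"wx":0,"wy":0,"wz":-0.008,"claw":75},{"dx":0,"dy":0,"dz":2,"wx":0,"wy":0,"wz":0,"claw":75},{"dx":0,"dy":0,"dz":1,"wx":0,"wy":0,"wz":0,"claw":75},{"dx":0,"dy":0,"dz":0.8,"wx":0,"wy":0,"wz":0,"claw":70},{"dx":0,"dy":0,"dz":0,"wx":0,"wy":0,"wz":0,"claw":65}]' 20
python3 -m handwheel '[{"dx":0,"dy":0,"dz":0,"wx":0,"wy":0,"wz":0,"claw":35},{"dx":0,"dy":0,"dz":0,"wx":0,"wy":0,"wz":0,"claw":20},{"dx":0,"dy":0,"dz":0,"wx":0,"wy":0,"wz":0,"claw":20},{"dx":0,"dy":0,"dz":0,"wx":0,"wy":0,"wz":0,"claw":20},{"dx":0,"dy":0,"dz":0,"wx":0,"wy":0,"wz":0,"claw":20},{"dx":0,"dy":0,"dz":0,"wx":0,"wy":0,"wz":0,"claw":20}]' 40
```

```text
clock: 12.38
position: [0.6173, -0.2567, 0.1611]
tool_rot: [-3.141, 0.0, -0.075]
force: [-0.2, -0.1, 0.1]
grip_width: 0.0554
finger_force: 0.0
clock: 13.12
position: [0.6171, -0.2609, 0.1627]
tool_rot: [3.137, -0.002, -0.078]
force: [-1.6, -15.5, 6.3]
grip_width: 0.0198
finger_force: 43.2
```

```bash
python3 -m handwheel '[{"dx":0,"dy":0.35,"dz":0,"wx":0,"wy":0,"wz":0,"claw":15},{"dx":-1.26,"dy":0.08,"dz":0,"wx":0,"wy":0,"wz":-0.12,"claw":15},{"dx":-1.26,"dy":0.08,"dz":0,"wx":0,"wy":0,"wz":-0.12,"claw":15},{"dx":-1.26,"dy":0.08,"dz":0,"wx":0,"wy":0,"wz":-0.12,"claw":15},{"dx":-1.26,"dy":0.08,"dz":0,"wx":0,"wy":0,"wz":-0.12,"claw":15},{"dx":0,"dy":0,"dz":0,"wx":0,"wy":0,"wz":0,"claw":15}]' 40
python3 go.py .5 -.366 .16 1.45
```

```text
clock: 13.88
position: [0.5673, -0.2651, 0.1627]
tool_rot: [-3.137, -0.001, 0.408]
force: [-9.4, 24.0, 21.7]
grip_width: 0.0188
finger_force: 40.6
clock 13.88 pos [ 0.5673 -0.2651  0.1627] rot [-3.137e+00 -1.000e-03  4.080e-01] F [-9.4 24.  21.7] w 0.0188 ff 40.6 q [ 0.44  0.6  -0.14  1.65  0.1   0.9  -0.9 ]
d cm [-10.18   6.59   0.22] then w [-0.004 -0.004 -1.042]
```

```bash
python3 -m handwheel '[{"dx":0,"dy":-0.5,"dz":-0.2,"wx":0,"wy":0,"wz":0,"claw":15},{"dx":-1.26,"dy":0.08,"dz":0,"wx":0,"wy":0,"wz":-0.12,"claw":15},{"dx":-1.26,"dy":0.08,"dz":0,"wx":0,"wy":0,"wz":-0.12,"claw":15},{"dx":-1.26,"dy":0.08,"dz":0,"wx":0,"wy":0,"wz":-0.12,"claw":15},{"dx":0,"dy":0,"dz":0,"wx":0,"wy":0,"wz":0,"claw":15}]' 40
python3 go.py .5 -.366 .16 1.45
```

```text
clock: 14.5
position: [0.5325, -0.2841, 0.1629]
tool_rot: [-3.137, 0.001, 0.766]
force: [-6.7, 12.0, -0.4]
grip_width: 0.0189
finger_force: 42.6
clock 14.5 pos [ 0.5325 -0.2841  0.1629] rot [-3.137e+00  1.000e-03  7.660e-01] F [-6.7 12.  -0.4] w 0.0189 ff 42.6 q [ 0.55  0.57 -0.23  1.71  0.16  0.88 -0.55]
d cm [-8.02  3.65  0.28] then w [-0.004 -0.001 -0.684]
```

```bash
python3 -m handwheel '[{"dx":-1.26,"dy":-0.15,"dz":0,"wx":0,"wy":0,"wz":-0.12,"claw":15},{"dx":-1.26,"dy":0.08,"dz":0,"wx":0,"wy":0,"wz":-0.12,"claw":15},{"dx":-1.26,"dy":0.08,"dz":0,"wx":0,"wy":0,"wz":-0.12,"claw":15},{"dx":0,"dy":0,"dz":0,"wx":0,"wy":0,"wz":0,"claw":15}]' 40
python3 go.py .5 -.366 .16 1.45
```

```text
clock: 15.0
position: [0.5081, -0.3137, 0.1628]
tool_rot: [-3.136, 0.0, 1.126]
force: [-14.4, 11.3, 5.2]
grip_width: 0.0188
finger_force: 41.8
clock 15.0 pos [ 0.5081 -0.3137  0.1628] rot [-3.136  0.     1.126] F [-14.4  11.3   5.2] w 0.0188 ff 41.8 q [ 0.68  0.57 -0.32  1.72  0.22  0.89 -0.18]
d cm [-5.07  1.52  0.28] then w [-0.005 -0.001 -0.324]
```

```bash
python3 -m handwheel '[{"dx":-1.26,"dy":-0.25,"dz":0,"wx":0,"wy":0,"wz":-0.12,"claw":15},{"dx":-1.26,"dy":0.08,"dz":0,"wx":0,"wy":0,"wz":-0.12,"claw":15},{"dx":-1.26,"dy":0.08,"dz":0,"wx":0,"wy":0,"wz":-0.12,"claw":15},{"dx":0,"dy":0,"dz":0,"wx":0,"wy":0,"wz":0,"claw":15},{"dx":0,"dy":0,"dz":0,"wx":0,"wy":0,"wz":0,"claw":15}]' 40
python3 go.py .5 -.366 .16 1.45
python3 - <<'E'
from workcell import optics
import cv2,numpy as np
f=optics.grab_frame("scene")["frame"]
cv2.imwrite("pics/g.png",cv2.resize(f[90:330,290:490],None,fx=2.5,fy=2.5,interpolation=2))
E
```

```text
clock: 15.62
position: [0.496, -0.3488, 0.1629]
tool_rot: [-3.137, -0.001, 1.484]
force: [-11.5, 6.1, 2.0]
grip_width: 0.0188
finger_force: 43.3
clock 15.62 pos [ 0.496  -0.3488  0.1629] rot [-3.137e+00 -1.000e-03  1.484e+00] F [-11.5   6.1   2. ] w 0.0188 ff 43.3 q [ 0.79  0.6  -0.41  1.7   0.29  0.91  0.19]
d cm [-1.68  0.55  0.28] then w [-0.004 -0.001  0.034]
```

View pics/g.png

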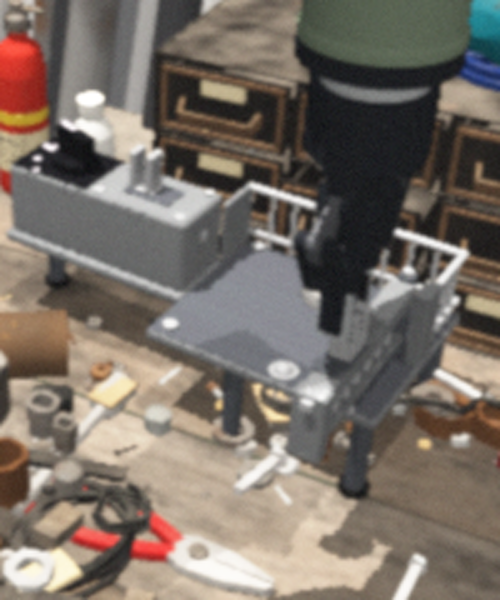

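The gate stands at about a right angle, running from its free end at (305,430) to the hinge at (410,290), with the fingers on its catch. The housing tabs are still together at (148,170), and the selector and pliers haven't moved. Handing in.

```bash
python3 -c "
from workcell import job_done
print(job_done())"
```

```text
the job is handed in; nothing more can be done
None
```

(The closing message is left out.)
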